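# Slide the cassette carrier home under the reader's scan head

## Task

Load the test reader: push the flat grey carrier with the cassette lying in it along the cabinet top, between the rails and under the low white scan head, until its leading edge rests squarely against the stop bar at the far end of the rails. Slide it flat with the fingertips, without lifting or tipping it, and keep the cassette in its recess. Leave the two dropper bottles and the timer where they stand, and take the hand away at the end.

Things in the scene. Friction and masses are not known exactly. Their poses are not given: they have to be found in the camera images.
- reader: Strip reader, fixed: a white scan head, 50 mm long (x) x 124 wide (y), bridges a lane on two grey legs. Head underside 14 mm above the surface, top 51 mm. The carrier slides on the cabinet top itself. Origin: on the surface under the middle of the head. x is the direction in which the carrier slides in, from the mouth to the stop; z up.
- reader_stop (a point): Middle of the inner face of the stop bar (12 mm high, across the lane) that the carrier's leading edge must rest against; 60 mm in +x of the reader's origin, 6 mm above the surface.
- carrier: Loose flat grey carrier, 120 mm long (x) x 66 wide (y), about 0.2 kg, 9 mm high; across its rear end stands a push plate 66 wide, 8 thick, 26 mm high, too tall for the bridge: it stays outside. Origin: centre of the underside; x to the low leading end, z up. When home, its origin and axes meet the reader's. It starts before the mouth, off the lane's line and askew.
- carrier_push (a point): Middle of the rear face of the carrier's push plate, 60 mm in -x of the carrier's origin, 13 mm above the surface: the place to push.
- cassette: White test cassette, 70 x 22 x 6 mm, lying loose in the carrier's 76 x 26 mm recess, on the recess floor 4 mm above the carrier's underside, at its middle. Origin: centre of its underside; x along its length.
- dropper_a: Small reagent dropper bottle with red cap, 25 mm wide, 74 high, loose, standing on one side of the reader's mouth, the other bottle on the other side. Origin: centre of the underside; z up.
- dropper_b: Small brown dropper bottle with white cap, 25 mm wide, 74 high, loose, standing on one side of the reader's mouth, the other bottle on the other side. Origin: centre of the underside; z up.
- timer: White interval timer with a black dial on top, 64 x 64 x 48 mm, loose, standing on the cabinet top near its front edge. Origin: centre of the underside; z up.
- reader_mouth (a point): Middle of the lane's mouth, on the surface, 46 mm in -x of the reader's origin. The aluminium rails beside the lane are 12 mm high; here they stand 104 mm apart and narrow within 31 mm to a straight lane 76 mm wide that runs to the stop bar. Axes as the reader's.

How it is judged:
By the outcome, as a careful person would: the job done as asked, in the order asked, and still so for the second after the job is handed in, with the robot touching nothing.
It also fails if it takes over 48 s, if anything falls off the work surface, if the arm or the gripper's body presses on something with over 40 N, if the wrist force passes 120 N, or if a joint passes its speed limit or range.

## Robot

A 7-joint arm with a two-finger parallel gripper is mounted at the origin on a cart in front of the work surface, level with it; the furniture and walls round the work are solid. World frame = base frame: x ahead of the robot, y to its left, z up, the work surface at z = 0. Lengths are in m, angles in rad, forces in N, time in s.
With the tool pointing down it reaches from about 0.4 to 0.925 m from the base axis. Payload 4.1 kg.
Tool frame: the origin (TCP) lies midway between the tips of the shut fingers; the grasp point (between the pads) lies ctrl.hold_point_z behind it (ctrl.hold_point_z is the distance from the TCP to the grasp point, in m); z points along the fingers, y is the line along which they close (so a half turn about z gives the same grasp; the last joint's range is limited). The gripper opens to 85 mm and grips with 20 to 120 N. Pads are 22 mm wide; open, the fingers measure 114 mm over their backs; the gripper's body (76 mm by 85 mm) begins 54 mm behind the grasp point. The pads swing forward as they close: fully open they stand 13 mm farther back than shut.
Start: joints at [-1.341, 0.398, 0.045, 1.537, -0.019, 1.207, -0.051], TCP at [0.21, 0.615, 0.206] pointing down, gripper open.
Joint ranges: [-2.82, 2.82], [-0.49, 2.23], [-1.37, 1.46], [0, 2.46], [-1.36, 4.5], [0.23, 2], [-2.94, 2.94]. Speed limits (rad/s): [2.57, 2.57, 3.14, 3.14, 3.14, 3.14, 3.14].

## Interface

Orientations are given as a 3x3 rotation matrix whose columns are the frame's x, y, z axes.
In Python, from cell import ctrl, vision, telemetry gives the robot as it stands (ctrl), with the cameras (vision) and the readings (telemetry).
- The arm moves only by the shell command python3 drive.py FILE [FORCE], which reads ROWS from the file FILE. ROWS is a JSON list of rows, 1 to 8 of them, each an object with the fields finger_gap (the opening from 0.0 (shut) to 1.0 (fully open)), sx, sy, sz (the shift in m), turn (a turn about the tool's z in rad); a field left out counts as zero (the opening has to be given); each row shifts and turns the commanded pose from where the row before left it, along the tool's axes as they then stand; what a row does not reach is not made up. A row lasts 1/12 s, in which the tool goes at most 0.0417 m and 0.125 rad, less where a joint would pass 70% of its speed; a pose out of reach is approached as far as the arm can. The fingers move at their own pace and stop on an object; FORCE is the grip in N (left out, the last holds). Time passes only in rows, so rows that do not move let the fingers close. It prints the time, the measured TCP pose, the force, the opening and the grip force at its end. Input that does not fit is refused with a message, and nothing moves.
- telemetry.sense(): the state, without advancing time (a new reading comes with each control period).
- vision.grab_frame(name): name is "scene" or "top" or "wrist"; returns the picture (420x560x3 uint8, red, green, blue); there is no depth.
- vision.camera_params(name): a dict with "fovy" (degrees; the focal length in pixels is half the picture's height over the tangent of half this angle, whatever the lens; pixels are square), "cx", "cy" (the principal point, pixels), "k1" (the pictures are not rectified: a ray, as slopes to the right and down, at radius r is drawn at 1 + k1 r^2 times it, then the intrinsics apply), "R" (3x3) and "t" (3): a world point X has camera coordinates R X + t; the wrist camera has in their place "tool_from_camera" (4x4, takes a point from camera to tool coordinates, whose origin is the TCP and whose axes are the flange's). Camera axes: x right, y down, z forward; pixel columns grow to the right and rows downward; lengths in m; the calibration is good to about 2 mm. A picture is of the moment at which its call begins: read the wrist's pose just before it. camera_params takes no time and is no camera call.
- ctrl.job_done(): hands the job in; it is judged then, once.
The state is a dict: "time": time; "joints": joint angles; "joint_vel": joint speeds; "effort": joint torques, N m; "eef_pos": TCP position; "eef_rot": TCP orientation; "wrist_force": force on the tool from outside, world axes, zero at the start; "moment": the same for the moment, N m; "finger_gap": opening from 0.0 (shut) to 1.0 (fully open); "grasp_force": force on a finger pad.
Only numpy, scipy, OpenCV 4.12 (cv2) and the standard library are available. Lean on these libraries where they do the work, as an engineer would, in place of code of your own. Each camera call takes 0.05 s, during which the arm holds its last target. There are 200 camera calls.

## Working session

There is one attempt and no reset: what is moved stays moved. The work goes in short steps, Python scripts to look and compute and a shell command to move; the robot and the scene stay as the last step left them, time stands still between calls to the robot, and variables do not carry over. Pictures are saved under pics/ and viewed, at most 10 in all, crops included, and the job is handed in when it is done.

```bash
ls; mkdir -p pics
python3 - <<'E'
from cell import ctrl, vision, telemetry
import cv2,numpy as np
for n in("scene","top"):
    im=vision.grab_frame(n); cv2.imwrite(f"pics/{n}0.png",im[:,:,::-1])
    p=vision.camera_params(n); print(n,p)
s=telemetry.sense(); print(s["time"],s["eef_pos"],np.round(s["eef_rot"],3),s["wrist_force"],ctrl.hold_point_z)
E
```

```text
cell.py
drive.py
pics
scene {'fovy': 49.50289951102626, 'cx': 282.0000198825373, 'cy': 213.2670628864278, 'k1': 0.022236629639296807, 'R': array([[-0.07868988, -0.99684787,  0.01011039],
       [-0.77597157,  0.05488098, -0.62837584],
       [ 0.62584026, -0.05729219, -0.77784419]]), 't': array([-0.14155968,  0.42499646,  0.58385645])}
top {'fovy': 51.34695713584785, 'cx': 283.8161535631706, 'cy': 200.1860836710095, 'k1': -0.06939308386690539, 'R': array([[-0.00167562, -0.99999631,  0.00213831],
       [-0.99416959,  0.0014353 , -0.10781818],
       [ 0.10781471, -0.0023065 , -0.99416833]]), 't': array([-0.19899257,  0.50660343,  0.84567268])}
0.1 [0.20962335 0.61462669 0.20456483] [[-0.946  0.323 -0.001]
 [ 0.323  0.946 -0.002]
 [-0.    -0.002 -1.   ]] [-0.63949634 -0.50363852  0.1934122 ] 0.0187
```

View pics/scene0.png

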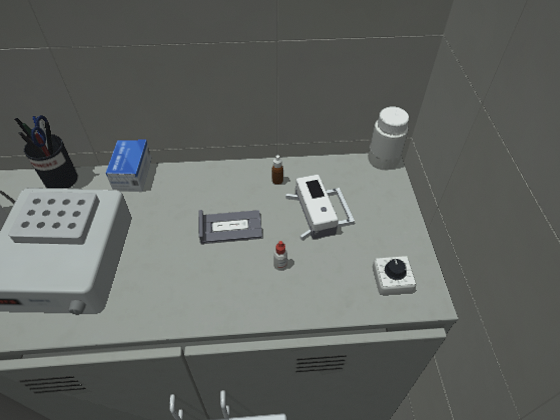

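View pics/top0.png

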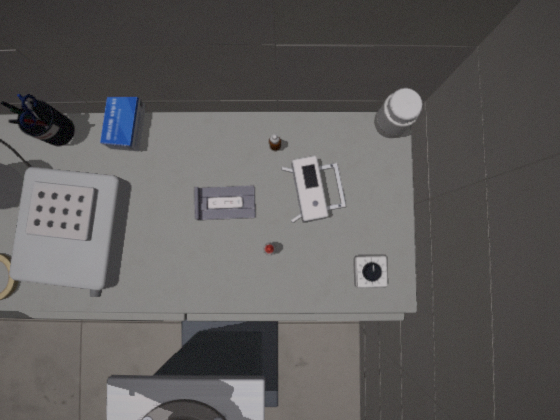

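The scene view shows the carrier at about (230,226), the head at (317,203), the stop bar at (343,207), the bottles at (278,170) and (281,257), and the timer at (395,273). The top view shows the carrier at (225,203) and the head at (310,188). I'll enlarge both to get exact corners.

Run:
```python
import cv2
im=cv2.imread("pics/top0.png")[125:265,180:360]
cv2.imwrite("pics/topc.png",cv2.resize(im,None,fx=4.2,fy=4.2,interpolation=cv2.INTER_CUBIC))
im=cv2.imread("pics/scene0.png")[150:275,190:360]
cv2.imwrite("pics/scenec.png",cv2.resize(im,None,fx=4.6,fy=4.6,interpolation=cv2.INTER_CUBIC))
```

```text
(no output)
```

View pics/topc.png

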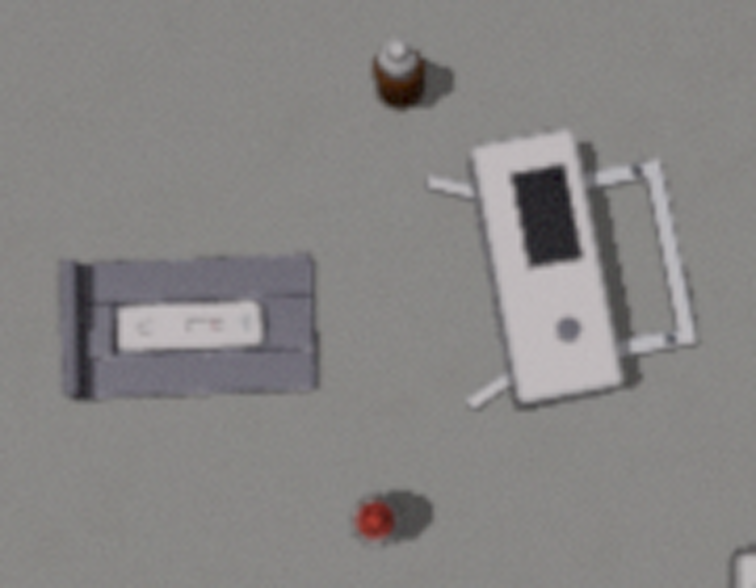

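View pics/scenec.png

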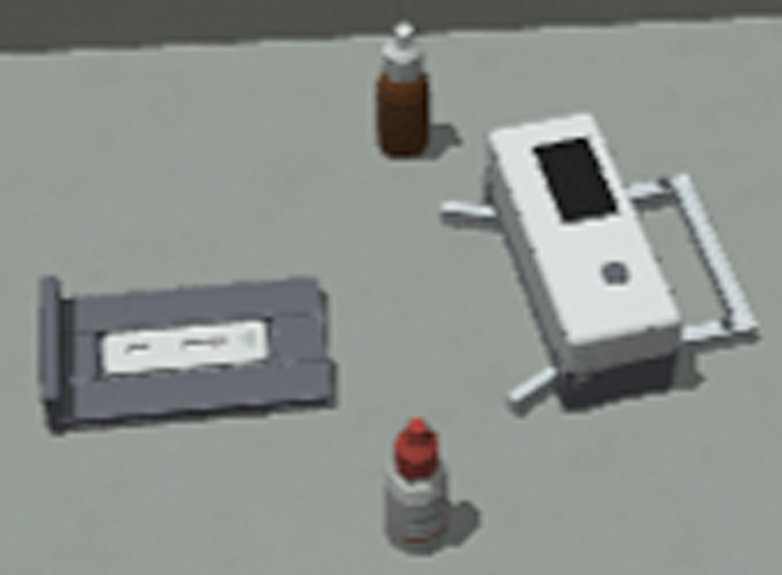

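The corners read well in both crops. I'll fit planar poses for the reader, carrier and bottles from them.

```bash
cat > h.py <<'E'
import numpy as np
from cell import ctrl, vision, telemetry
from scipy.optimize import least_squares
def proj(n,X,p=None):
    p=p or vision.camera_params(n); c=np.atleast_2d(X)@np.array(p["R"]).T+p["t"]
    s=c[:,:2]/c[:,2:]; s=s*(1+p["k1"]*(s**2).sum(1,keepdims=True))
    return s*(210/np.tan(np.radians(p["fovy"])/2))+[p["cx"],p["cy"]]
def w(q,L):
    L=np.atleast_2d(L).astype(float);c,s=np.cos(q[2]),np.sin(q[2])
    return np.c_[q[0]+c*L[:,0]-s*L[:,1],q[1]+s*L[:,0]+c*L[:,1],L[:,2]]
def fit(obs,q0,yaw=True):  # obs: {cam:(pix,local)}
    def f(q):
        q=np.r_[q,0] if not yaw else q
        return np.concatenate([(proj(n,w(q,l))-u).ravel() for n,(u,l) in obs.items()])
    r=least_squares(f,q0,loss="soft_l1",x_scale=[.01,.01,.05][:len(q0)]); return r.x,np.round(f(r.x).reshape(-1,2),1)
def T(a,f=4.2,o=(180,125)): return (np.array(a)+.5)/f-.5+np.array(o)
def S(a): return T(a,4.6,(190,150))
E
python3 - <<'E'
from h import *
h=.051
Lh=[(-.025,.062,h),(.025,.062,h),(.025,-.062,h),(-.025,-.062,h)]
q,r=fit({"top":(T([(472,147),(572,130),(623,383),(520,406)]),Lh),"scene":(S([(490,130),(590,114),(680,333),(565,348)]),Lh)},[.55,-.3,-1.5])
print("reader",q,r.tolist())
st=w(q,[(.06,.038,.012),(.06,-.038,.012),(-.046,.052,.012),(-.046,-.052,.012)])
print("pred stop/mouth in top crop",(proj("top",st)+.5-[180,125])*4.2, "scene",(proj("scene",st)+.5-[190,150])*4.6)
Lc=[(.06,.033,.009),(.06,-.033,.009),(-.06,.033,.026),(-.06,-.033,.026)]
c,rc=fit({"top":(T([(312,255),(317,388),(60,262),(68,398)]),Lc),"scene":(S([(324,281),(334,370),(40,280),(42,395)]),Lc)},[.5,-.1,-1.5])
print("carrier",c,rc.tolist())
ps=w(c,[(-.035,.011,.01),(.035,.011,.01),(.035,-.011,.01),(-.035,-.011,.01)])
print((proj("top",ps)+.5-[180,125])*4.2)
print("carrier in reader frame",[np.cos(q[2])*(c[0]-q[0])+np.sin(q[2])*(c[1]-q[1]),-np.sin(q[2])*(c[0]-q[0])+np.cos(q[2])*(c[1]-q[1]),c[2]-q[2]])
for n,t,s in(("brown",(397,47),(403,30)),("red",(374,518),(416,424))):
    print(n,fit({"top":(T([t]),[(0,0,.074)]),"scene":(S([s]),[(0,0,.074)])},[.6,-.2],False))
for n in ("top","scene"): print(n,"tip now",proj(n,telemetry.sense()["eef_pos"]))
E
```

```text
reader [ 0.52693397 -0.24958078 -1.40137239] [[-0.7, 0.1], [0.4, -0.1], [-0.3, 1.6], [-1.1, 0.5], [-0.9, -0.1], [1.0, -0.9], [0.9, -2.0], [0.4, -0.2]]
pred stop/mouth in top crop [[647.43152294 182.38191008]
 [676.04690119 334.74745864]
 [429.01095791 190.75662245]
 [465.61572344 400.43430845]] scene [[678.23470249 194.32721252]
 [734.38181925 322.25169456]
 [444.45854805 213.5091758 ]
 [506.68349118 394.98759671]]
carrier [ 0.5039564  -0.08031239 -1.52277442] [[0.0, -0.4], [0.2, 0.1], [0.0, -0.3], [-0.9, 0.0], [-0.6, -1.0], [0.5, 5.9], [0.2, -0.6], [0.2, 1.3]]
[[119.65523201 307.99873081]
 [263.14387246 300.91403768]
 [264.93112766 345.91009853]
 [121.060187   352.97391345]]
carrier in reader frame [np.float64(-0.170719167268448), np.float64(0.005892543821696159), np.float64(-0.1214020344542226)]
brown (array([ 0.62565828, -0.18106338]), array([[-0.1,  0.2],
       [ 0.1, -0.3]]))
red (array([ 0.41152558, -0.17072105]), array([[-0.2, -0.1],
       [ 0.2,  0.1]]))
top tip now [[-189.4810006   361.35620872]]
scene tip now [[-424.52939344  367.24547965]]
```

Carrier in the reader frame: x=-171 mm, y=+6 mm, yaw=-7°. I'll push the plate with both fingertips half open and the tool's y axis along the plate, so the push direction is tool -x. I turn first, while still up high.

```bash
cat >> h.py <<'E'
RD=np.array([.52693,-.24958,-1.40137])
def state(target=None,ty=None):
    s=telemetry.sense();R=np.array(s["eef_rot"]);p=np.array(s["eef_pos"]);d=p-[RD[0],RD[1],0]
    c,sn=np.cos(RD[2]),np.sin(RD[2]); a=np.arctan2(R[1,1],R[0,1])
    print("t",round(s["time"],2),"pos",p.round(4),"reader-frame",np.round([c*d[0]+sn*d[1],-sn*d[0]+c*d[1],p[2]],4),"yaw rel",round(a-RD[2]-np.pi/2,4),"F",np.round(s["wrist_force"],1),"gap",round(s["finger_gap"],2))
    if ty is not None:
        turn=a-ty; print("turn",round(turn,4)); a=ty
        Rn=np.array([[-np.sin(a),np.cos(a),0],[np.cos(a),np.sin(a),0],[0,0,-1]]) # x=y+90deg
    if target is not None:
        x=np.array([-np.sin(a),np.cos(a),0]);y=np.array([np.cos(a),np.sin(a),0])
        e=np.array(target)-p; print("tool delta after turn",np.round([e@x,e@y,-e[2]],4))
E
echo '[{"finger_gap":0.4,"sz":-0.005,"turn":0.12},{"finger_gap":0.4,"sz":-0.005,"turn":0.12},{"finger_gap":0.4,"sz":-0.005,"turn":0.12},{"finger_gap":0.4,"sz":-0.005,"turn":0.12},{"finger_gap":0.4,"turn":0.12},{"finger_gap":0.4,"turn":0.12},{"finger_gap":0.4,"turn":0.12},{"finger_gap":0.4,"turn":0.12}]' > rows.txt && python3 drive.py rows.txt && echo '[{"finger_gap":0.4,"turn":0.12},{"finger_gap":0.4,"turn":0.114},{"finger_gap":0.4}]' > rows.txt && python3 drive.py rows.txt && python3 -c "
from h import *
state([.4995,.0120,.2],RD[2]+np.pi/2-.1214)"
```

```text
time: 0.77
eef_pos: [0.2097, 0.6149, 0.225]
eef_rot: [[-0.273, 0.962, -0.0], [0.962, 0.273, -0.001], [-0.001, -0.001, -1.0]]
wrist_force: [0.1, -0.4, -0.3]
finger_gap: 0.398
grasp_force: 0.0
time: 1.02
eef_pos: [0.2096, 0.6149, 0.2249]
eef_rot: [[-0.046, 0.999, -0.0], [0.999, 0.046, -0.001], [-0.001, -0.0, -1.0]]
wrist_force: [0.4, -0.1, -0.6]
finger_gap: 0.397
grasp_force: 0.0
t 1.02 pos [0.2096 0.6149 0.2249] reader-frame [-0.9056 -0.167   0.2249] yaw rel -0.1231 F [ 0.4 -0.1 -0.6] gap 0.4
turn -0.0017
tool delta after turn [-0.6161  0.2606  0.0249]
```

```bash
echo '[{"finger_gap":0.4,"sx":-0.036,"sy":0.015},{"finger_gap":0.4,"sx":-0.036,"sy":0.015},{"finger_gap":0.4,"sx":-0.036,"sy":0.015},{"finger_gap":0.4,"sx":-0.036,"sy":0.015},{"finger_gap":0.4,"sx":-0.036,"sy":0.015},{"finger_gap":0.4,"sx":-0.036,"sy":0.015},{"finger_gap":0.4,"sx":-0.036,"sy":0.015},{"finger_gap":0.4,"sx":-0.036,"sy":0.015}]' > rows.txt && python3 drive.py rows.txt && echo '[{"finger_gap":0.4,"sx":-0.036,"sy":0.016},{"finger_gap":0.4,"sx":-0.036,"sy":0.016},{"finger_gap":0.4,"sx":-0.036,"sy":0.016},{"finger_gap":0.4,"sx":-0.036,"sy":0.016},{"finger_gap":0.4,"sx":-0.036,"sy":0.016},{"finger_gap":0.4,"sx":-0.036,"sy":0.016},{"finger_gap":0.4,"sx":-0.036,"sy":0.016},{"finger_gap":0.4}]' > rows.txt && python3 drive.py rows.txt && python3 -c "
from h import *
import cv2
state([.4995,.0120,.009],RD[2]+np.pi/2-.1214)
im=vision.grab_frame('wrist');cv2.imwrite('pics/w1.png',im[:,:,::-1])
im=vision.grab_frame('scene');cv2.imwrite('pics/s1.png',im[:,:,::-1])"
```

```text
time: 1.68
eef_pos: [0.3439, 0.3313, 0.2254]
eef_rot: [[-0.052, 0.999, -0.0], [0.999, 0.052, 0.0], [0.0, -0.0, -1.0]]
wrist_force: [1.0, -0.9, -0.8]
finger_gap: 0.401
grasp_force: 0.0
time: 2.35
eef_pos: [0.4703, 0.0781, 0.2261]
eef_rot: [[-0.038, 0.999, 0.003], [0.999, 0.038, -0.004], [-0.004, 0.003, -1.0]]
wrist_force: [-1.2, -0.9, 0.1]
finger_gap: 0.398
grasp_force: 0.0
t 2.35 pos [0.4703 0.0781 0.2261] reader-frame [-0.3325 -0.0006  0.2261] yaw rel -0.131 F [-1.2 -0.9  0.1] gap 0.4
turn -0.0096
tool delta after turn [-0.0674  0.026   0.2171]
```

View pics/s1.png

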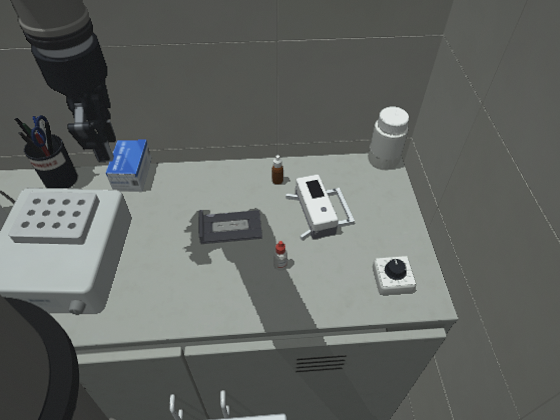

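The arm hangs clear above, with the fingertips at about (100,150), and nothing has been disturbed. Next I move over the point behind the plate and go down.

```bash
echo '[{"finger_gap":0.4,"sx":-0.034,"sy":0.013,"turn":-0.01},{"finger_gap":0.4,"sx":-0.033,"sy":0.013},{"finger_gap":0.4,"sz":0.03},{"finger_gap":0.4,"sz":0.03},{"finger_gap":0.4,"sz":0.03},{"finger_gap":0.4,"sz":0.03},{"finger_gap":0.4,"sz":0.02},{"finger_gap":0.4}]' > rows.txt && python3 drive.py rows.txt && python3 -c "
from h import *
import cv2
state([.4995,.0120,.009],RD[2]+np.pi/2-.1214)
im=vision.grab_frame('wrist');cv2.imwrite('pics/w2.png',im[:,:,::-1])"
```

```text
time: 3.12
eef_pos: [0.4927, 0.0232, 0.0813]
eef_rot: [[-0.062, 0.998, -0.009], [0.998, 0.062, -0.001], [-0.001, -0.009, -1.0]]
wrist_force: [-0.6, 0.3, 0.7]
finger_gap: 0.401
grasp_force: 0.0
t 3.12 pos [0.4927 0.0232 0.0813] reader-frame [-0.2746  0.0123  0.0813] yaw rel -0.1069 F [-0.6  0.3  0.7] gap 0.4
turn 0.0145
tool delta after turn [-0.0115  0.0062  0.0723]
```

View pics/w2.png

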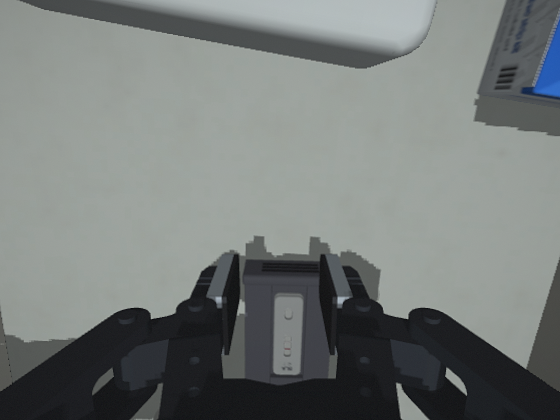

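The wrist view shows the carrier centred at column 283 and the fingers at column 280, so they are centred, and its rear plate at row 262. I'll finish the descent.

```bash
echo '[{"finger_gap":0.4,"sy":0.003,"sz":0.025,"turn":0.007},{"finger_gap":0.4,"sy":0.003,"sz":0.025,"turn":0.007},{"finger_gap":0.4,"sz":0.018},{"finger_gap":0.4,"sz":0.003},{"finger_gap":0.4}]' > rows.txt && python3 drive.py rows.txt && python3 -c "
from h import *
state([.5005,-.0104,.010],RD[2]+np.pi/2-.1214)"
```

```text
time: 3.58
eef_pos: [0.5033, 0.0227, 0.015]
eef_rot: [[-0.046, 0.999, -0.0], [0.999, 0.046, 0.001], [0.001, -0.0, -1.0]]
wrist_force: [-1.0, 0.1, -1.0]
finger_gap: 0.396
grasp_force: 0.0
t 3.58 pos [0.5033 0.0227 0.015 ] reader-frame [-0.2723  0.0226  0.015 ] yaw rel -0.1235 F [-1.   0.1 -1. ] gap 0.4
turn -0.0021
tool delta after turn [-0.0329 -0.0044  0.005 ]
```

```bash
echo '[{"finger_gap":0.4,"sx":-0.01,"sy":-0.004,"sz":0.004},{"finger_gap":0.4,"sx":-0.01},{"finger_gap":0.4,"sx":-0.004},{"finger_gap":0.4,"sx":-0.004},{"finger_gap":0.4,"sx":-0.004},{"finger_gap":0.4}]' > rows.txt && python3 drive.py rows.txt && python3 -c "
from h import *
import cv2
state([.5005,-.0104,.010],RD[2]+np.pi/2-.1214)
im=vision.grab_frame('scene')[150:275,190:360];im=cv2.resize(im,None,fx=4.6,fy=4.6,interpolation=cv2.INTER_CUBIC);cv2.imwrite('pics/s3.png',im[:,:,::-1])"
```

```text
time: 4.08
eef_pos: [0.5009, -0.0115, 0.011]
eef_rot: [[-0.042, 0.999, 0.001], [0.999, 0.042, -0.0], [-0.0, 0.001, -1.0]]
wrist_force: [0.2, 0.2, 0.6]
finger_gap: 0.4
grasp_force: 0.0
t 4.08 pos [ 0.5009 -0.0115  0.011 ] reader-frame [-0.2391  0.0144  0.011 ] yaw rel -0.1269 F [0.2 0.2 0.6] gap 0.4
turn -0.0055
tool delta after turn [ 0.0011 -0.0003  0.001 ]
```

View pics/s3.png

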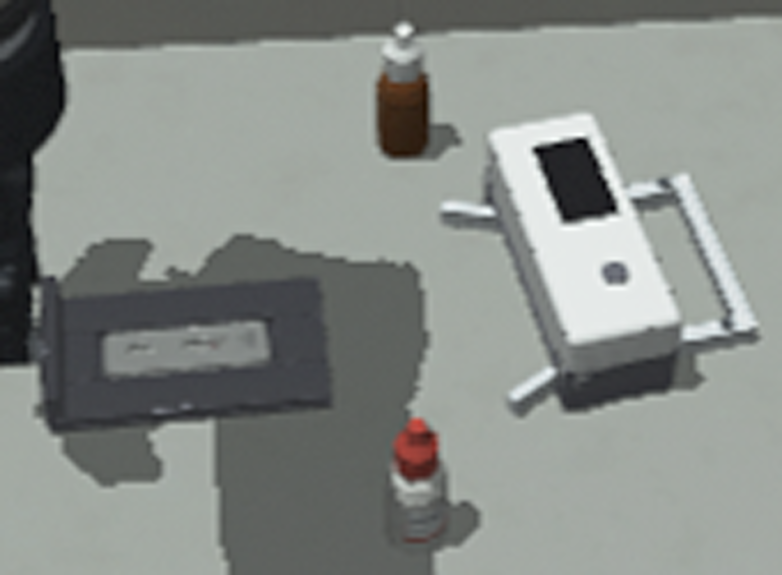

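Fingertips are at the plate, carrier unmoved. Next is a steered push: forward with a slow turn, so the carrier straightens to the lane by the time its tip is in the funnel.

```bash
echo '[{"finger_gap":0.4,"sx":-0.003},{"finger_gap":0.4,"sx":-0.004,"turn":-0.008},{"finger_gap":0.4,"sx":-0.006,"sy":-0.0004,"turn":-0.009},{"finger_gap":0.4,"sx":-0.006,"sy":-0.0004,"turn":-0.009},{"finger_gap":0.4,"sx":-0.006,"sy":-0.0004,"turn":-0.009},{"finger_gap":0.4,"sx":-0.006,"sy":-0.0004,"turn":-0.009},{"finger_gap":0.4,"sx":-0.006,"sy":-0.0004,"turn":-0.009},{"finger_gap":0.4,"sx":-0.004,"sy":-0.0004,"turn":-0.009}]' > rows.txt && python3 drive.py rows.txt && python3 -c "
from h import *
import cv2
state()
im=vision.grab_frame('scene')[150:275,190:360];im=cv2.resize(im,None,fx=4.6,fy=4.6,interpolation=cv2.INTER_CUBIC);cv2.imwrite('pics/s4.png',im[:,:,::-1])
im=vision.grab_frame('top')[125:265,180:360];im=cv2.resize(im,None,fx=4.2,fy=4.2,interpolation=cv2.INTER_CUBIC);cv2.imwrite('pics/t4.png',im[:,:,::-1])"
```

```text
time: 4.8
eef_pos: [0.5008, -0.0526, 0.0105]
eef_rot: [[-0.106, 0.994, 0.0], [0.994, 0.106, -0.0], [-0.0, 0.0, -1.0]]
wrist_force: [0.1, 0.3, -0.0]
finger_gap: 0.403
grasp_force: 0.0
t 4.8 pos [ 0.5008 -0.0526  0.0105] reader-frame [-0.1985  0.0075  0.0105] yaw rel -0.0636 F [ 0.1  0.3 -0. ] gap 0.4
```

View pics/s4.png

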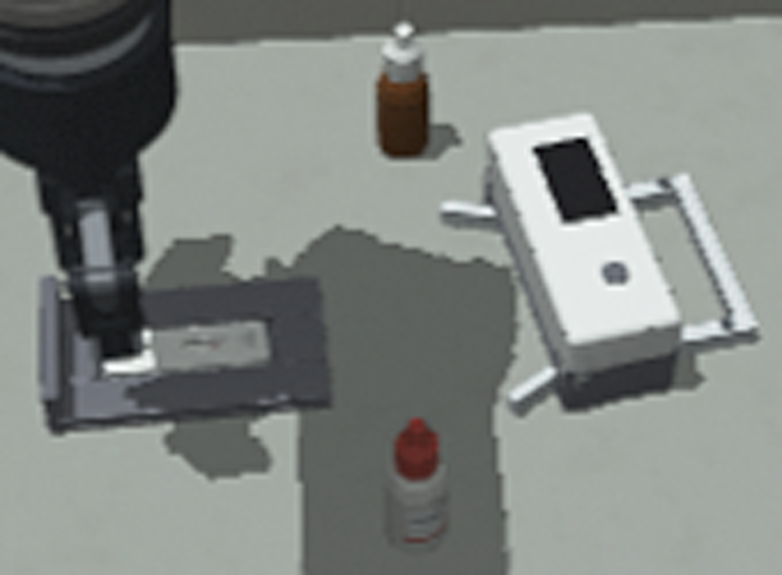

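The carrier hasn't moved: its plate is still at columns 40-60, while the fingertip appears past it near (120,350). I'll stop and work out where the tips really are.

```bash
python3 -c "
from h import *
s=telemetry.sense();p=np.array(s['eef_pos']);R=np.array(s['eef_rot'])
for l in [(0,0,0),(0,.02,0),(0,-.02,0),(0,0.02,-.03),(0,-.02,-.03),(0,-.02,-.06)]:
    X=p+R@np.array(l); print(l,((proj('scene',X)+.5-[190,150])*4.6).round(),((proj('top',X)+.5-[180,125])*4.2).round())
print(p,s['joints'])
"
```

```text
(0, 0, 0) [[124. 356.]] [[135. 333.]]
(0, 0.02, 0) [[119. 320.]] [[131. 293.]]
(0, -0.02, 0) [[128. 394.]] [[139. 374.]]
(0, 0.02, -0.03) [[112. 276.]] [[121. 285.]]
(0, -0.02, -0.03) [[121. 350.]] [[128. 369.]]
(0, -0.02, -0.06) [[113. 305.]] [[117. 364.]]
[ 0.50081376 -0.05257751  0.01056425] [-0.47397306  0.45936188  0.60639989  2.07463982 -0.39307104  0.71976828
  0.48908216]
```

View pics/t4.png

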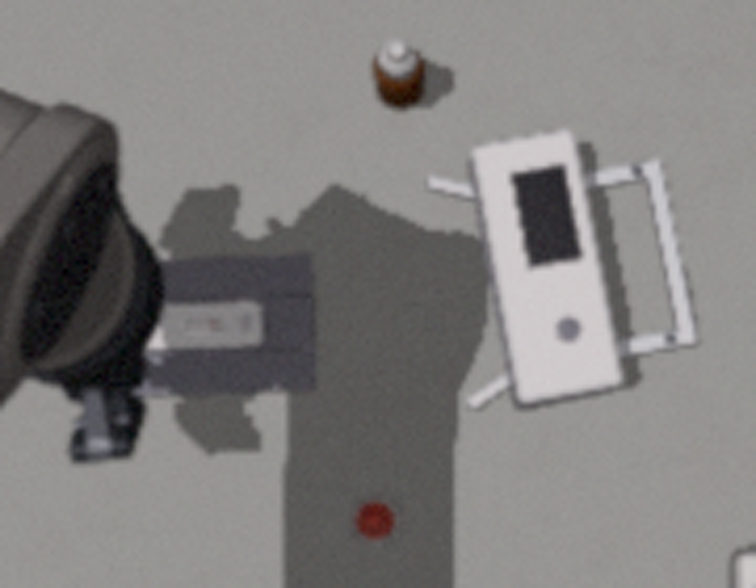

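The near tip shows at pixel (120,355), which matches a height of about 40 mm rather than 10 mm. The tips passed over the 26 mm plate without touching it (zero force). I'll retreat the same way, then feel for the surface behind the plate with small downward steps.

```bash
echo '[{"finger_gap":0.4,"sz":-0.02},{"finger_gap":0.4,"sx":0.02,"turn":0.009},{"finger_gap":0.4,"sx":0.02,"turn":0.009},{"finger_gap":0.4,"sx":0.02,"sy":0.002,"turn":0.009},{"finger_gap":0.4,"sx":0.01,"sy":0.002,"turn":0.009},{"finger_gap":0.4,"sz":0.02,"turn":0.009},{"finger_gap":0.4,"turn":0.009},{"finger_gap":0.4,"turn":0.009}]' > rows.txt && python3 drive.py rows.txt
python3 - <<'E'
from h import *
import cv2
state([.5005,.018,.010],RD[2]+np.pi/2-.1214)
s=telemetry.sense();p=np.array(s['eef_pos']);R=np.array(s['eef_rot'])
im=vision.grab_frame('scene');cv2.imwrite('pics/s5.png',im[:,:,::-1])
a=cv2.imread('pics/scene0.png');d=np.abs(a.astype(int)-im[:,:,::-1]).max(2)
X=p+R@np.array([0,-.02,0]);u=proj('scene',X)[0];print(u,proj('scene',p)[0])
m=(im.max(2)<60)
print("dark in cols",[(c,int(np.where(m[150:260,c])[0].max()+150) if m[150:260,c].any() else None) for c in range(150,205,3)])
c,r=int(round(u[0])),int(round(u[1]))
print(im[r-24:r+12:2,c-16:c+16:2].max(2))
E
```

```text
time: 5.57
eef_pos: [0.4971, 0.0186, 0.0099]
eef_rot: [[-0.043, 0.999, -0.002], [0.999, 0.043, -0.0], [-0.0, -0.002, -1.0]]
wrist_force: [-0.2, 0.1, 0.1]
finger_gap: 0.397
grasp_force: 0.0
t 5.57 pos [0.4971 0.0186 0.0099] reader-frame [-0.2694  0.0158  0.0099] yaw rel -0.1267 F [-0.2  0.1  0.1] gap 0.4
turn -0.0053
tool delta after turn [-0.0008  0.0033 -0.0001]
[179.33358634 239.07757712] [179.53827999 230.77383029]
dark in cols [(150, 189), (153, 189), (156, 197), (159, 217), (162, 222), (165, 226), (168, 226), (171, 230), (174, 231), (177, 231), (180, 214), (183, 180), (186, None), (189, None), (192, None), (195, None), (198, None), (201, 242), (204, 242)]
[[135 136 126  77  57  46  30  31  42 118 170 168 139  93  97  98]
 [ 66  71  69  51  37  34  28  30  27 159 168 168 172 175  97  98]
 [ 29  43  44  44  28  26  27  29  27 171 171 165 161 127  97  98]
 [ 26  34  42  41  30  26  27  26  67 155 133  94  98  98  98  98]
 [ 30  28  27  28  29  29  31  25  49 132 138  97  99  97  98  98]
 [109  23  32  33  34  34  28  27  69  76  97  94 113  99  97  98]
 [175  90  89  85  29  27  29  28  61  75 170 174 175  94  97  98]
 [169 172 172 151  52  28  30  26  41  76 164 170 172  94  98  96]
 [169 169 169 173  80  23  35  38  45  97 166 169 172  93  96  97]
 [169 169 170 169 175 160 178 176 176 171 170 169 170 134  96  98]
 [170 170 169 169 170 170 170 169 169 169 168 168 169 151  96  97]
 [170 170 170 171 171 169 168 169 169 170 170 172 170  92  97  98]
 [170 170 171 171 170 169 170 170 170 163 164  91  94  97  98  99]
 [169 168 170 171 170 171 170 170 171 130  96  97  96  99  98  97]
 [168 169 168 169 168 170 170 171 170 157 151  96  98  97  98  99]
 [170 170 169 169 170 171 171 170 170 170 172 112 114 106  97  98]
 [170 170 170 170 171 170 170 170 169 170 171 171 168  94  98  98]
 [170 169 170 170 170 170 171 172 170 170 170 172 132  97  98  97]]
```

The tip sits about 25 mm higher than the reported TCP. I'll go down in small steps and watch the force.

```bash
echo '[{"finger_gap":0.4,"sy":0.003,"sz":0.003},{"finger_gap":0.4,"sz":0.003},{"finger_gap":0.4}]' > rows.txt && python3 drive.py rows.txt; echo '[{"finger_gap":0.4,"sz":0.003},{"finger_gap":0.4,"sz":0.003},{"finger_gap":0.4}]' > rows.txt && python3 drive.py rows.txt;  python3 -c "
from h import *
state()
im=vision.grab_frame('scene')
m=(im.max(2)<60)
print([(c,int(np.where(m[150:260,c])[0].max()+150)) for c in (171,174,177)])"
```

```text
time: 5.87
eef_pos: [0.5015, 0.0184, 0.0045]
eef_rot: [[-0.042, 0.999, 0.0], [0.999, 0.042, 0.0], [0.0, 0.0, -1.0]]
wrist_force: [0.2, -0.8, 1.5]
finger_gap: 0.4
grasp_force: 0.0
time: 6.12
eef_pos: [0.5008, 0.0186, -0.002]
eef_rot: [[-0.043, 0.999, -0.001], [0.999, 0.043, -0.0], [0.0, -0.001, -1.0]]
wrist_force: [0.7, -0.6, 0.0]
finger_gap: 0.401
grasp_force: 0.0
t 6.12 pos [ 0.5008  0.0186 -0.002 ] reader-frame [-0.2688  0.0194 -0.002 ] yaw rel -0.1265 F [ 0.7 -0.6  0. ] gap 0.4
[(171, 229), (174, 233), (177, 233)]
```

There's no contact at z=-2 mm, so the offset is real. I'll keep going down.

```bash
echo '[{"finger_gap":0.4,"sz":0.003},{"finger_gap":0.4,"sz":0.002},{"finger_gap":0.4}]' > rows.txt && python3 drive.py rows.txt|grep -E "pos|force"; echo '[{"finger_gap":0.4,"sz":0.002},{"finger_gap":0.4,"sz":0.002},{"finger_gap":0.4}]' > rows.txt && python3 drive.py rows.txt|grep -E "pos|force";  python3 -c "
from h import *
state()
im=vision.grab_frame('scene')
m=(im.max(2)<60)
print([(c,int(np.where(m[150:260,c])[0].max()+150)) for c in (171,174,177)])
w=vision.grab_frame('wrist'); s=vision.grab_frame('scene')[150:275,150:320]
import cv2
s=cv2.resize(s,(640,470)); w=cv2.resize(w,(160,120)); 
s[:120,480:]=w; cv2.imwrite('pics/s6.png',s[:,:,::-1])"
```

```text
eef_pos: [0.5008, 0.0188, -0.0069]
wrist_force: [-0.5, 0.2, -0.0]
grasp_force: 0.0
eef_pos: [0.501, 0.0187, -0.0109]
wrist_force: [0.2, 0.8, 0.1]
grasp_force: 0.0
t 6.67 pos [ 0.501   0.0187 -0.0109] reader-frame [-0.2689  0.0197 -0.0109] yaw rel -0.1263 F [0.2 0.8 0.1] gap 0.4
[(171, 231), (174, 236), (177, 236)]
```

```bash
echo '[{"finger_gap":0.4,"sz":0.002},{"finger_gap":0.4,"sz":0.002},{"finger_gap":0.4}]' > rows.txt && python3 drive.py rows.txt|grep -E "pos|force"; echo '[{"finger_gap":0.4,"sz":0.002},{"finger_gap":0.4,"sz":0.001},{"finger_gap":0.4}]' > rows.txt && python3 drive.py rows.txt|grep -E "pos|force";  python3 -c "
from h import *
state()
im=vision.grab_frame('scene')
m=(im.max(2)<60)
print([(c,int(np.where(m[150:260,c])[0].max()+150)) for c in (171,174,177)])"
```

```text
eef_pos: [0.501, 0.0188, -0.0149]
wrist_force: [0.7, 0.4, 0.2]
grasp_force: 0.0
eef_pos: [0.501, 0.0187, -0.0178]
wrist_force: [-0.4, 0.7, -0.5]
grasp_force: 0.0
t 7.32 pos [ 0.501   0.0187 -0.0178] reader-frame [-0.2689  0.0197 -0.0178] yaw rel -0.1264 F [-0.4  0.7 -0.5] gap 0.4
[(171, 233), (174, 237), (177, 238)]
```

```bash
echo '[{"finger_gap":0.4,"sz":0.002},{"finger_gap":0.4,"sz":0.001},{"finger_gap":0.4}]' > rows.txt && python3 drive.py rows.txt|grep -E "pos|force"; echo '[{"finger_gap":0.4,"sz":0.001},{"finger_gap":0.4,"sz":0.001},{"finger_gap":0.4}]' > rows.txt && python3 drive.py rows.txt|grep -E "pos|force"; python3 -c "
from h import *
state()
im=vision.grab_frame('scene')
m=(im.max(2)<60)
print([(c,int(np.where(m[150:260,c])[0].max()+150)) for c in (171,174,177)])"
```

```text
eef_pos: [0.5011, 0.0187, -0.0207]
wrist_force: [0.5, -0.8, -0.4]
grasp_force: 0.0
eef_pos: [0.5011, 0.0187, -0.0227]
wrist_force: [-0.1, -0.2, 0.3]
grasp_force: 0.0
t 7.87 pos [ 0.5011  0.0187 -0.0227] reader-frame [-0.2688  0.0198 -0.0227] yaw rel -0.1264 F [-0.1 -0.2  0.3] gap 0.4
[(171, 235), (174, 237), (177, 240)]
```

The tips are now about 7 mm above the surface, below the plate's top. I'll approach the plate again.

```bash
echo '[{"finger_gap":0.4,"sx":-0.01,"sy":-0.003},{"finger_gap":0.4,"sx":-0.008},{"finger_gap":0.4,"sx":-0.004},{"finger_gap":0.4,"sx":-0.003},{"finger_gap":0.4,"sx":-0.003},{"finger_gap":0.4,"sx":-0.003},{"finger_gap":0.4,"sx":-0.003},{"finger_gap":0.4,"sx":-0.003}]' > rows.txt && python3 drive.py rows.txt
cat >> h.py <<'E'
import cv2
def cass():  # white cassette blob in top image -> pose at z=.010 in reader frame
    im=vision.grab_frame("top").astype(np.uint8)
    p=vision.camera_params("top")
    f=210/np.tan(np.radians(p["fovy"])/2);K=np.array([[f,0,p["cx"]],[0,f,p["cy"]],[0,0,1]])
    g=im.min(2); m=((g>100)).astype(np.uint8)
    return im,g
E
python3 -c "
from h import *
state()
im,g=cass(); print(g[188:222:2,196:270:2])"
```

```text
time: 8.58
eef_pos: [0.5001, -0.0177, -0.0224]
eef_rot: [[-0.044, 0.999, 0.0], [0.999, 0.044, 0.001], [0.001, 0.0, -1.0]]
wrist_force: [-0.6, 2.8, 0.7]
finger_gap: 0.402
grasp_force: 1.5
t 8.58 pos [ 0.5001 -0.0177 -0.0224] reader-frame [-0.2331  0.0127 -0.0224] yaw rel -0.1253 F [-0.6  2.8  0.7] gap 0.4
[[ 16  25  53  48  59  64  61  64  67  59  65  66  64  64  63  62  65  64
   69  68  65  63  67  61  66  65  64  67  64  66  66  75  84  89  86  87
   84]
 [ 23  12  40  48  60  62  61  62  66  65  63  64  64  63  68  70  65  63
   62  65  68  64  62  67  63  62  65  65  65  61  65  74  91  88  88  85
   85]
 [ 22   5  20  48  64  64  61  66  67  60  62  66  64  63  65  65  64  63
   69  62  61  64  66  63  66  64  65  68  66  64  68  65  84  86  83  83
   89]
 [ 18   0  23  45  60  63  59  59  61  63  64  62  70  65  64  64  65  63
   66  62  62  61  65  62  62  65  59  63  70  69  65  67  86  88  86  88
   86]
 [ 24  17  12  37  57  59  72  65  68  64  66  62  63  63  68  76  82  92
   91  93  88  91  98 102  96  68  62  64  66  64  68  64  85  84  85  87
   85]
 [ 31  10  18  41  
[... 1141 characters left out ...]
  64  66  66  61  64  64  66  67  70  69  68  70  69  71  84  84  85  86
   87]
 [ 19  44  65  52  54  64  66  66  66  63  65  63  63  68  63  63  66  64
   69  66  65  66  66  64  67  68  63  69  66  67  65  68  81  84  86  87
   85]
 [  5  43  63  55  55  67  66  62  65  65  67  62  67  69  71  68  60  65
   65  63  67  68  68  67  72  63  70  66  66  63  69  71  85  85  88  84
   91]
 [ 41  67  63  48  61  64  61  64  62  66  66  85  98 125 119 114  82  70
   67  72  70  64  75  79  75  85  83  86  86  82  87  85  87  84  87  86
  107]
 [126 136  92  81  83  81  81  83  84  81  93 131 144 144 147 148 112  84
   88  84  88  83  86  87  85  86  85  88  91  87  85  81  83  85  86  87
  102]]
```

Contact now: 2.8 N, and the carrier has advanced about 7 mm. The next step is the steered push, with numeric edge tracking of the carrier in the top view.

```bash
cat >> h.py <<'E'
def track(off=-.070):
    s=telemetry.sense();p=np.array(s["eef_pos"]);R=np.array(s["eef_rot"]);a=np.arctan2(R[1,1],R[0,1])-np.pi/2
    q=np.array([p[0]-off*np.cos(a),p[1]-off*np.sin(a),a])   # predicted carrier pose
    g=cv2.GaussianBlur(vision.grab_frame("top").mean(2).astype(np.float32),(0,0),.7)
    def scan(pts):
        u=proj("top",w(q,pts)).astype(np.float32); v=cv2.remap(g,u[None,:,0],u[None,:,1],cv2.INTER_LINEAR)[0]
        return np.gradient(v)
    r=np.arange(-.015,.015,.0005)
    lead=[(y,r[np.argmax(scan(np.c_[.06+r,np.full(len(r),y),np.full(len(r),.009)]))]) for y in np.linspace(-.028,.028,15) if True]
    lf=[(x,r[np.argmax(scan(np.c_[np.full(len(r),x),.033+r,np.full(len(r),.009)]))]) for x in np.linspace(-.02,.055,12)]
    rt=[(x,-r[np.argmax(scan(np.c_[np.full(len(r),x),-.033-r,np.full(len(r),.009)]))]) for x in np.linspace(-.02,.055,12)]
    for n,e in(("lead",lead),("left",lf),("right",rt)): print(n,"mm",(np.array(e)[:,1]*1e3).round(1).tolist())
    d=q[:2]-RD[:2];c,sn=np.cos(RD[2]),np.sin(RD[2]);print("predicted carrier in reader",np.round([c*d[0]+sn*d[1],-sn*d[0]+c*d[1],a-RD[2]],4))
E
echo '[{"finger_gap":0.4,"sx":-0.004,"sy":-0.0003,"turn":-0.009},{"finger_gap":0.4,"sx":-0.006,"sy":-0.0003,"turn":-0.01},{"finger_gap":0.4,"sx":-0.006,"sy":-0.0004,"turn":-0.01},{"finger_gap":0.4,"sx":-0.006,"sy":-0.0004,"turn":-0.01},{"finger_gap":0.4,"sx":-0.006,"sy":-0.0005,"turn":-0.01},{"finger_gap":0.4,"sx":-0.006,"sy":-0.0005,"turn":-0.01},{"finger_gap":0.4,"sx":-0.003,"sy":-0.0005,"turn":-0.01},{"finger_gap":0.4}]' > rows.txt && python3 drive.py rows.txt; python3 -c "
from h import *
state();track()"
```

```text
time: 9.3
eef_pos: [0.4994, -0.0574, -0.0225]
eef_rot: [[-0.111, 0.994, 0.0], [0.994, 0.111, -0.001], [-0.001, 0.0, -1.0]]
wrist_force: [1.0, 0.2, 0.0]
finger_gap: 0.397
grasp_force: 0.0
t 9.3 pos [ 0.4994 -0.0574 -0.0225] reader-frame [-0.194   0.0053 -0.0225] yaw rel -0.0587 F [1.  0.2 0. ] gap 0.4
lead mm [1.0, 1.5, 0.5, 1.0, 1.0, 1.0, 2.5, 0.5, 1.0, 1.5, 1.5, -0.5, 0.0, 0.5, 2.0]
left mm [6.5, 6.5, 13.5, 12.0, 2.5, 4.0, 2.0, 1.5, 3.0, 14.5, 12.5, 6.5]
right mm [-1.5, 0.5, 2.0, 0.5, -0.0, 1.0, -0.0, -0.0, 1.5, -0.0, 1.5, 1.0]
predicted carrier in reader [-0.1242  0.0012 -0.0587]
```

The tracking agrees: carrier at about (-123, +1.5) mm, yaw -3.3°. I'll continue the same way.

```bash
echo '[{"finger_gap":0.4,"sx":-0.004,"sy":-0.0004,"turn":-0.009},{"finger_gap":0.4,"sx":-0.006,"sy":-0.0004,"turn":-0.009},{"finger_gap":0.4,"sx":-0.006,"sy":-0.0005,"turn":-0.009},{"finger_gap":0.4,"sx":-0.006,"sy":-0.0005,"turn":-0.009},{"finger_gap":0.4,"sx":-0.006,"sy":-0.0006,"turn":-0.008},{"finger_gap":0.4,"sx":-0.006,"sy":-0.0006,"turn":-0.008},{"finger_gap":0.4,"sx":-0.004,"sy":-0.0006,"turn":-0.007},{"finger_gap":0.4}]' > rows.txt && python3 drive.py rows.txt; python3 -c "
from h import *
state();track()"
```

```text
time: 10.02
eef_pos: [0.5013, -0.0954, -0.0224]
eef_rot: [[-0.169, 0.986, 0.001], [0.986, 0.169, -0.001], [-0.001, 0.0, -1.0]]
wrist_force: [1.1, -0.5, 0.6]
finger_gap: 0.401
grasp_force: 0.0
t 10.02 pos [ 0.5013 -0.0954 -0.0224] reader-frame [-0.1563  0.0008 -0.0224] yaw rel 0.0002 F [ 1.1 -0.5  0.6] gap 0.4
lead mm [10.0, 12.0, 5.0, 6.5, 6.5, 5.5, 5.5, 4.0, 5.5, 6.0, 4.5, 5.0, 5.0, 5.0, 5.5]
left mm [2.5, 4.0, 3.0, 9.5, 11.0, 14.5, 2.0, 3.0, 3.0, 3.0, 7.5, 2.5]
right mm [-5.0, 1.0, -0.5, -0.0, 0.5, 0.5, 1.0, -0.5, 0.5, -0.0, 0.5, -13.5]
predicted carrier in reader [-0.0863  0.0008  0.0002]
```

The carrier is straight in the funnel: yaw about 0, y between +1 and +2 mm. I'll push straight on.

```bash
echo '[{"finger_gap":0.4,"sx":-0.004,"sy":-0.0003},{"finger_gap":0.4,"sx":-0.006,"sy":-0.0004},{"finger_gap":0.4,"sx":-0.006,"sy":-0.0004},{"finger_gap":0.4,"sx":-0.006,"sy":-0.0002},{"finger_gap":0.4,"sx":-0.006},{"finger_gap":0.4,"sx":-0.006},{"finger_gap":0.4,"sx":-0.006},{"finger_gap":0.4,"sx":-0.004}]' > rows.txt && python3 drive.py rows.txt; python3 -c "
from h import *
state();track()"
```

```text
time: 10.73
eef_pos: [0.5076, -0.1384, -0.0225]
eef_rot: [[-0.169, 0.986, 0.0], [0.986, 0.169, -0.0], [-0.0, 0.0, -1.0]]
wrist_force: [-0.6, 2.3, 1.5]
finger_gap: 0.397
grasp_force: 1.3
t 10.73 pos [ 0.5076 -0.1384 -0.0225] reader-frame [-0.1129 -0.0003 -0.0225] yaw rel 0.0009 F [-0.6  2.3  1.5] gap 0.4
lead mm [-2.0, -2.5, -4.0, -7.5, -6.5, -12.0, -4.0, -6.0, 4.0, 4.5, 4.0, 5.5, 6.5, 5.0, 4.5]
left mm [2.0, 1.0, 3.0, 14.0, 9.0, 13.5, 12.0, 0.0, 14.0, 12.5, 8.0, 2.0]
right mm [-0.5, -0.0, -0.0, 0.5, -13.5, -11.0, -9.0, 1.5, -11.5, 8.0, 2.0, 2.0]
predicted carrier in reader [-0.0429 -0.0003  0.0009]
```

Force is only 2 N, so the carrier is sliding freely. The last 43 mm will go slower near the end, with force checks.

```bash
echo '[{"finger_gap":0.4,"sx":-0.004},{"finger_gap":0.4,"sx":-0.005},{"finger_gap":0.4,"sx":-0.005},{"finger_gap":0.4,"sx":-0.005},{"finger_gap":0.4,"sx":-0.005},{"finger_gap":0.4,"sx":-0.005},{"finger_gap":0.4,"sx":-0.004},{"finger_gap":0.4,"sx":-0.003}]' > rows.txt && python3 drive.py rows.txt|grep -E "pos|force"; python3 -c "
from h import *
state()"
```

```text
eef_pos: [0.5136, -0.1736, -0.0226]
wrist_force: [-1.1, 1.2, 0.9]
grasp_force: 1.1
t 11.45 pos [ 0.5136 -0.1736 -0.0226] reader-frame [-0.0772 -0.0003 -0.0226] yaw rel 0.001 F [-1.1  1.2  0.9] gap 0.4
```

```bash
echo '[{"finger_gap":0.4,"sx":-0.002},{"finger_gap":0.4,"sx":-0.002}]' > rows.txt && python3 drive.py rows.txt|grep -E "pos|wrist"; python3 -c "
from h import *
state()"
```

```text
eef_pos: [0.5142, -0.1765, -0.0225]
wrist_force: [-1.5, 2.7, 1.9]
t 11.62 pos [ 0.5142 -0.1765 -0.0225] reader-frame [-0.0742 -0.0002 -0.0225] yaw rel 0.0016 F [-1.5  2.7  1.9] gap 0.4
```

```bash
for i in 1; do echo '[{"finger_gap":0.4,"sx":-0.001},{"finger_gap":0.4,"sx":-0.001},{"finger_gap":0.4}]' > rows.txt && python3 drive.py rows.txt|grep -E "pos|wrist"; echo '[{"finger_gap":0.4,"sx":-0.001},{"finger_gap":0.4}]' > rows.txt && python3 drive.py rows.txt|grep -E "pos|wrist"; echo '[{"finger_gap":0.4,"sx":-0.001},{"finger_gap":0.4}]' > rows.txt && python3 drive.py rows.txt|grep -E "pos|wrist"; done; python3 -c "
from h import *
state()"
```

```text
eef_pos: [0.5147, -0.1788, -0.0225]
wrist_force: [0.1, 0.9, -0.2]
eef_pos: [0.5149, -0.1797, -0.0225]
wrist_force: [0.0, 0.9, 0.5]
eef_pos: [0.5151, -0.1808, -0.0225]
wrist_force: [0.5, 0.4, -0.6]
t 12.2 pos [ 0.5151 -0.1808 -0.0225] reader-frame [-0.0698 -0.     -0.0225] yaw rel 0.0018 F [ 0.5  0.4 -0.6] gap 0.4
```

```bash
echo '[{"finger_gap":0.4,"sx":-0.001},{"finger_gap":0.4,"sx":-0.0005}]' > rows.txt && python3 drive.py rows.txt|grep -E "pos|wrist"; echo '[{"finger_gap":0.4,"sx":-0.001},{"finger_gap":0.4}]' > rows.txt && python3 drive.py rows.txt|grep -E "pos|wrist"; echo '[{"finger_gap":0.4,"sx":-0.001},{"finger_gap":0.4}]' > rows.txt && python3 drive.py rows.txt|grep -E "pos|wrist"; python3 -c "
from h import *
state()"
```

```text
eef_pos: [0.5151, -0.181, -0.0225]
wrist_force: [-0.9, 4.9, 2.4]
eef_pos: [0.5151, -0.181, -0.0225]
wrist_force: [-1.9, 6.2, 3.5]
eef_pos: [0.5151, -0.181, -0.0225]
wrist_force: [-1.9, 7.7, 5.9]
t 12.7 pos [ 0.5151 -0.181  -0.0225] reader-frame [-0.0696 -0.0001 -0.0225] yaw rel 0.0027 F [-1.9  7.7  5.9] gap 0.4
```

The tool has stalled at x=-69.6 mm, exactly the expected home position, with the force climbing, so the carrier is at the stop. One small firm press to square it, then I retreat and lift.

```bash
echo '[{"finger_gap":0.4,"sx":-0.0015},{"finger_gap":0.4,"sx":-0.0015},{"finger_gap":0.4}]' > rows.txt && python3 drive.py rows.txt|grep -E "pos|wrist"; echo '[{"finger_gap":0.4,"sx":0.004},{"finger_gap":0.4,"sx":0.006},{"finger_gap":0.4,"sx":0.02},{"finger_gap":0.4,"sx":0.02},{"finger_gap":0.4,"sz":-0.03},{"finger_gap":0.4,"sz":-0.04},{"finger_gap":0.4,"sz":-0.04},{"finger_gap":0.4,"sz":-0.04}]' > rows.txt && python3 drive.py rows.txt|grep -E "pos|wrist"; echo '[{"finger_gap":0.4,"sx":0.03,"sz":-0.02},{"finger_gap":0.4,"sx":0.04,"sz":-0.01},{"finger_gap":0.4,"sx":0.04},{"finger_gap":0.4,"sx":0.04},{"finger_gap":0.4,"sx":0.04},{"finger_gap":0.4}]' > rows.txt && python3 drive.py rows.txt|grep -E "pos|wrist"; python3 -c "
from h import *
state()
t=vision.grab_frame('top')[125:265,210:360];s=vision.grab_frame('scene')[150:275,220:380]
im=np.vstack([cv2.resize(t,(640,597),interpolation=cv2.INTER_CUBIC)[150:450],cv2.resize(s,(640,500),interpolation=cv2.INTER_CUBIC)[90:390]])
cv2.imwrite('pics/end.png',im[:,:,::-1])"
```

```text
eef_pos: [0.515, -0.1809, -0.0225]
wrist_force: [-4.2, 13.7, 11.5]
eef_pos: [0.5073, -0.139, 0.129]
wrist_force: [1.3, 0.6, 0.0]
eef_pos: [0.4745, 0.058, 0.1574]
wrist_force: [-0.4, 1.3, -1.1]
t 14.12 pos [0.4745 0.058  0.1574] reader-frame [-3.120e-01  2.000e-04  1.574e-01] yaw rel 0.0131 F [-0.4  1.3 -1.1] gap 0.4
```

View pics/end.png

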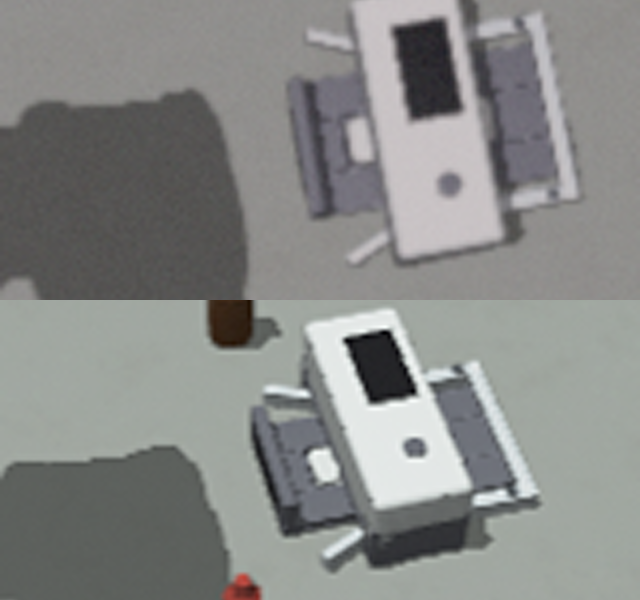

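The carrier sits flush against the stop bar (top image, bar around (550,110)), with its plate parallel to the head. The cassette is in its recess at (355,140). Handing in.

```bash
python3 -c "
from cell import ctrl, vision, telemetry
print(ctrl.job_done())"
```

```text
the job is handed in; nothing more can be done
None
```

The carrier is home against the stop bar with the cassette still in its recess; the bottles and timer were not touched, the hand is clear, and the job was handed in at about 14 s with no verdict shown.

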